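# Latch the board shuttle at its middle position

### The job

Two spring-return board shuttles stand on the soldering bench. On the one that carries the circuit board, gently push the carriage in by its upright tab with the fingertips until the stop pin clicks behind the first tooth, then let go so that it springs back and latches at the middle one of its three positions. Do not lift or touch the board, do not touch the stop pin's lever, and leave the empty shuttle and everything else on the bench as they are.

Things in the scene. Friction and masses are not known exactly. Their poses are not given: they have to be found in the camera images.
- shuttle_a: The board shuttle that carries the circuit board. Fixed aluminium base 280 x 100 x 12 mm, rails to 32 mm high. Origin: centre of its underside, on the table; x runs along it from the push-tab end (nearer the robot) to the black bridge, 87 mm high, at the far end. The stop pin's bracket stands on its +y edge (74 mm high, x -7 to 43 mm).
- tab_a (a point): Centre of the near (-x) face of this carriage's push tab: an upright black plate 34 mm wide, 8 mm thick, rising from 24 mm to 80 mm above the table, at the carriage's near end; this point is 60 mm above the table and moves with the carriage. The space on the near side of the tab is free (only the 12 mm base plate and the rails lie below).
- carriage_a (a joint): Travel (m) of the carriage toward the shuttle's +x; its spring pulls it back to 0 (near position) with 5 N at 0, 9 N at 0.055; the pin adds a few N on a tooth. The stop pin drops behind the first tooth at about 0.048: let go from there to 0.07 and it springs back and latches at 0.040, the middle. Beyond about 0.08 it latches at 0.076 (far) and cannot come back. End stop 0.095.
- pin_a (a joint): Angle of the stop-pin lever of shuttle a, rad: 0 is down (between teeth or on the carriage), about 0.3 to 0.4 when the pin rides over a tooth. The lever is a thin steel rod 36 mm long whose pivot is 62 mm above the table, on the +y side of the carriage; a spring holds it down.
- nest_a (a point): Centre of the floor of the board nest on carriage a (inside 64 x 38 mm, rim 6 mm high, floor 26 mm above the table); moves with the carriage; 65 mm beyond the tab's near face.
- board: The loose circuit board, brown, 58 x 34 x 3 mm with small black components, about 30 g, lying in the nest of carriage a. Origin at the centre of its underside, z up.
- shuttle_b: The other board shuttle, of the same shape, its nest empty. Fixed aluminium base 280 x 100 x 12 mm, rails to 32 mm high. Origin: centre of its underside, on the table; x runs along it from the push-tab end (nearer the robot) to the black bridge, 87 mm high, at the far end. The stop pin's bracket stands on its +y edge (74 mm high, x -7 to 43 mm).
- tab_b (a point): Centre of the near (-x) face of this carriage's push tab: an upright black plate 34 mm wide, 8 mm thick, rising from 24 mm to 80 mm above the table, at the carriage's near end; this point is 60 mm above the table and moves with the carriage. The space on the near side of the tab is free (only the 12 mm base plate and the rails lie below).
- carriage_b (a joint): Travel (m) of the carriage toward the shuttle's +x; its spring pulls it back to 0 (near position) with 5 N at 0, 9 N at 0.055; the pin adds a few N on a tooth. The stop pin drops behind the first tooth at about 0.048: let go from there to 0.07 and it springs back and latches at 0.040, the middle. Beyond about 0.08 it latches at 0.076 (far) and cannot come back. End stop 0.095.
- spool: Solder spool standing on the table, 48 mm across, 40 mm high; origin under its centre. Leave alone.
- driver: Screwdriver lying on the table, 150 mm long, its x axis along it. Leave alone.
- flux: Small flux bottle, 40 mm across, 85 mm high, upright; origin under its centre. Leave alone.
- cutters: Wire cutters with blue handles lying on the table, about 145 mm long, 12 mm high. Leave alone.
- tin: Low round blue tin, 70 mm across, 28 mm high. Leave alone.
- phone: Phone lying on the table, 140 x 68 x 9 mm. Leave alone.

How it is judged:
By the outcome, as a careful person would: the job done as asked, in the order asked, and still so for the second after the job is handed in, with the robot touching nothing.
It also fails if it takes over 38 s, if anything falls off the work surface, if the arm or the gripper's body presses on something with over 40 N, if the wrist force passes 120 N, or if a joint passes its speed limit or range.

### The arm

A 6-joint arm with a two-finger parallel gripper is mounted at the origin on the work surface. World frame = base frame: x ahead of the robot, y to its left, z up, the work surface at z = 0. Lengths are in m, angles in rad, forces in N, time in s.
With the tool pointing down it reaches from about 0.35 to 0.875 m from the base axis. Payload 4.2 kg.
Tool frame: the origin (TCP) lies midway between the tips of the shut fingers; the grasp point (between the pads) lies 19 mm behind it; x points along the fingers, y is the direction in which the jaws open and shut, and the axes are right-handed (so a half turn about x gives the same grasp; the last joint's range is limited). The gripper opens to 87 mm and grips with 3 to 60 N. Pads are 19 mm wide; open, the fingers measure 117 mm over their backs; the gripper's body (75 mm by 190 mm) begins 51 mm behind the grasp point.
Start: joints at [-0.892, 0.385, 0.008, 0, -1.194, -0.259], TCP at [0.255, -0.571, 0.223] pointing down, gripper open.
Joint ranges: [-3.14, 3.14], [-1.21, 2.06], [-1.07, 1.41], [-3.16, 2.05], [-2.99, -0.16], [-3.1, 3.1]. Speed limits (rad/s): [2.79, 2.79, 3.14, 3.14, 3.14, 3.14].

### API

Orientations are given as [roll, pitch, yaw] about the fixed x, y, z axes, in that order (R = Rz(yaw) Ry(pitch) Rx(roll)).
In Python, from station import state, get_image, ctrl gives the robot as it stands. The module is installed in compiled form; this text tells all that it offers.
- The arm moves only by the tool send_rows, never from a script. Its argument "plan" is a list of rows, each an object of numbers: "claw": the closure in counts, from 0 (fully open) to 255 (shut); "tx", "ty", "tz": the shift along the world's x, y, z in m; "rx", "ry", "rz": the turn, a rotation vector about the world's x, y, z in degrees. A call has 1 to 10 rows; each row shifts and turns the commanded pose from where the row before left it; what a row does not reach is not made up. A row lasts 1/10 s, in which the tool goes at most 50 mm and 8.59 degrees, less where a joint would pass 70% of its speed; a pose out of reach is approached as far as the arm can. A call is refused whole if a number of a shift passes 0.05 or a number of a turn 8.59, either way. A call with a gripper value outside its range is refused whole. The fingers move at their own pace and stop on an object; the grip force is fixed at half the most. Time passes only in rows, so rows that do not move let the fingers close. It gives the time, the measured TCP pose, the force and the opening at its end, in the units of the state.
- state(): the state, without advancing time (a new reading comes with each control period).
- get_image(name): name is "scene" or "top" or "wrist"; returns a dict with "image" (400x640x3 uint8, red, green, blue), "mtx" (3x3 intrinsics, pixels), "dist_coeffs" ([k1, k2, p1, p2, k3] as OpenCV has them; the pictures are not rectified), "world_to_cam" (4x4, takes a point from world to camera coordinates); the wrist camera has in their place "hand_eye" (4x4, takes a point from camera to tool coordinates, whose origin is the TCP and whose axes are the tool frame's). Camera axes: x right, y down, z forward; pixel columns grow to the right and rows downward; lengths in m; the calibration is good to about 2 mm. A picture is of the moment at which its call begins: read the wrist's pose just before it. There is no depth.
- ctrl.close_job(): hands the job in, once; it reports no verdict.
The state is a dict: "time_s": time; "joint_positions": joint angles; "joint_vel": joint speeds; "joint_efforts": joint torques, N m; "eef_pos": TCP position; "tool_rot": TCP orientation; "ft_force": force on the tool from outside, world axes, zero at the start; "moment": the same for the moment, N m; "grip_width": finger opening in m.
Only numpy, scipy, OpenCV 4.12 (cv2) and the standard library are available. Lean on these libraries where they do the work, as an engineer would, in place of code of your own. Each camera call takes 0.05 s, during which the arm holds its last target. There are 200 camera calls.

## Working session

There is one attempt and no reset: what is moved stays moved. The work goes in short steps, Python scripts to look and compute and a tool call to move; the robot and the scene stay as the last step left them, time stands still between calls to the robot, and variables do not carry over. Pictures are saved under pics/ and viewed, on a budget of 10 in all, crops included, one or two more only if the job needs it, and the job is handed in when it is done.

Besides the shell and the picture viewer there is one more tool, called after ">>>" as a command line: name --argument value ..., lists and objects as JSON in quotes. send_rows: Moves the arm, as the interface text tells. Its arguments: {"type":"object","properties":{"plan":{"type":"array","items":{"type":"object","properties":{"claw":{"type":"number"},"tx":{"type":"number"},"ty":{"type":"number"},"tz":{"type":"number"},"rx":{"type":"number"},"ry":{"type":"number"},"rz":{"type":"number"}}}}},"required":["plan"]}

```bash
mkdir -p pics; python3 - <<'E'
from station import state,get_image
import cv2,pickle
s=state();print(s)
for n in("top","scene"):
    d=get_image(n);cv2.imwrite(f"pics/{n}0.png",d["image"][:,:,::-1]);pickle.dump(d,open(n+".pkl","wb"))
    print(n,d["mtx"],d["dist_coeffs"],d["world_to_cam"])
E
```

```text
{'time_s': 0.0, 'joint_positions': array([-8.92396753e-01,  3.85569301e-01,  6.64101353e-03, -4.80826481e-04,
       -1.19398205e+00, -2.58602905e-01]), 'joint_vel': array([ 5.02045517e-05,  1.25706451e-04,  5.14087081e-04,  3.09968527e-04,
       -8.25183595e-04, -8.33543149e-05]), 'joint_efforts': array([-1.02445891e-03, -3.90659273e+01,  1.87404406e+01,  4.21986312e+00,
        1.10150772e-02, -1.91664330e-04]), 'eef_pos': array([ 0.2545112 , -0.57018735,  0.22146054]), 'tool_rot': array([1.62115322, 1.5686356 , 2.04077249]), 'ft_force': array([-0.49034667,  0.4587895 ,  0.28828094]), 'moment': array([0.02703125, 0.02890486, 0.01460894]), 'grip_width': 0.08717151760614282}
top [[364.29076516   0.         316.11670136]
 [  0.         364.29076516 194.84771151]
 [  0.           0.           1.        ]] [-0.02914908  0.          0.          0.          0.        ] [[-0.01191047 -0.99968967 -0.02187935  0.00688477]
 [-0.99769183  0.01334386 -0.0665804   0.56207061]
 [ 0.06685169  0.02103585 -0.99754115  1.15917475]
 [ 0.          0.          0.          1.        ]]
scene [[430.06973718   0.         316.48581058]
 [  0.         430.06973718 199.89567498]
 [  0.           0.           1.        ]] [-0.09983582  0.          0.          0.          0.        ] [[ 0.21044578  0.97759281  0.00498706 -0.11865326]
 [ 0.78322739 -0.16554767 -0.59929027 -0.39785097]
 [-0.58503626  0.13002411 -0.80051627  1.52036394]
 [ 0.          0.          0.          1.        ]]
```

View pics/top0.png

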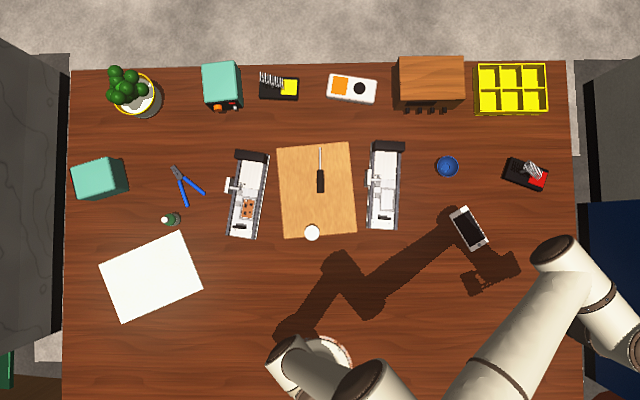

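View pics/scene0.png

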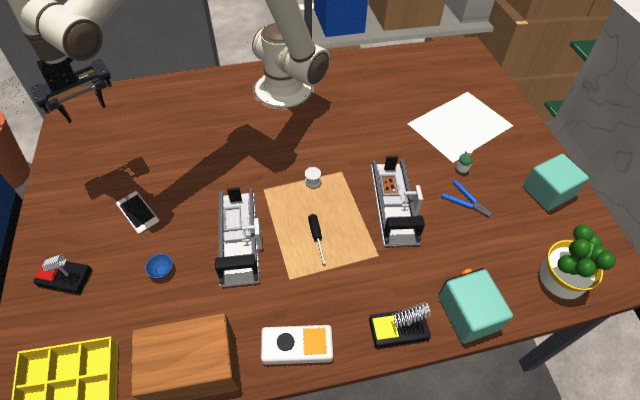

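The circuit board (brown) is on the left shuttle: top view about (248,205), scene view about (390,185). The robot is clear of it. Next I'll enlarge this shuttle in both views.

```bash
python3 - <<'E'
import cv2,numpy as np
a=cv2.imread("pics/top0.png")[140:248,210:290];b=cv2.imread("pics/scene0.png")[145:255,355:435]
r=lambda i:cv2.resize(i,None,fx=5,fy=5,interpolation=cv2.INTER_CUBIC)
A=r(a);B=r(b)
c=np.zeros((550,800,3),np.uint8);c[:540,:400]=A;c[:,400:]=B
cv2.imwrite("pics/crop.png",c)
E
```

```text
(no output)
```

View pics/crop.png

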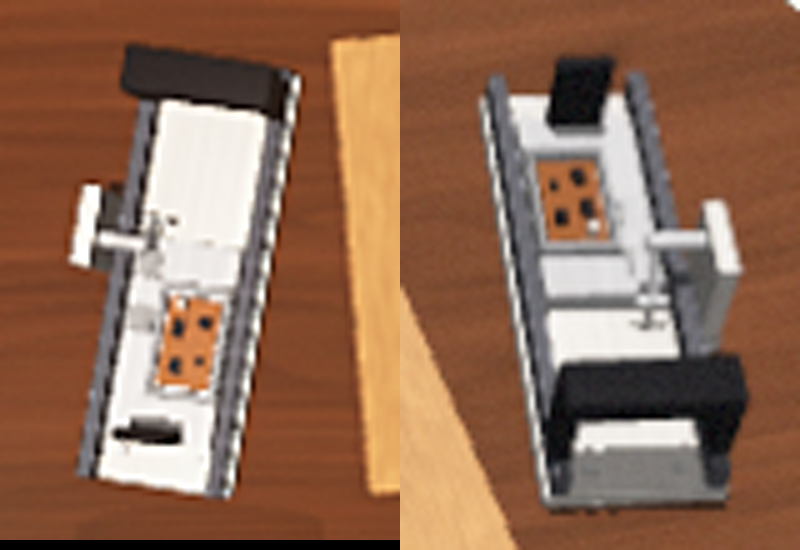

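The top crop (scale 5, offset 210,140) shows base near corners at (78,476) and (232,497) and the tab top spanning (115..182, ~430). The scene crop (offset 355,145) shows tab top corners at (558,57) and (613,60), far base corners at (548,505) and (728,497), and the board at (575,200). I'll fit the pose to these.

```bash
cat >h.py <<'E'
import numpy as np,cv2,pickle
def proj(n,P):
    d=pickle.load(open(n+".pkl","rb"));W=d["world_to_cam"]
    return cv2.projectPoints(np.float64(P),cv2.Rodrigues(W[:3,:3])[0],W[:3,3],d["mtx"],d["dist_coeffs"])[0][:,0]
def w(p,L):
    c,s=np.cos(p[2]),np.sin(p[2]);L=np.float64(L)
    return np.c_[p[0]+c*L[:,0]-s*L[:,1],p[1]+s*L[:,0]+c*L[:,1],L[:,2]]
E
python3 - <<'E'
from h import *
from scipy.optimize import least_squares
T=lambda u,v:(210+u/5,140+v/5)
S=lambda u,v:(355+(u-400)/5,145+v/5)
def obs(t): # t = local x of tab near face
  return {"top":([(-.14,-.05,.006),(-.14,.05,.02),(t+.004,0,.08),(t+.065,0,.029)],[T(232,497),T(78,476),T(148,427),T(190,344)]),
 "scene":([(.14,-.05,0),(.14,.05,0),(-.14,-.05,.012),(t+.004,-.017,.08),(t+.004,.017,.08),(t+.065,0,.029)],[S(548,507),S(728,500),S(483,97),S(556,58),S(613,60),S(575,200)])}
def f(p):
  return np.concatenate([(proj(n,w(p,L))-np.array(o)).ravel() for n,(L,o) in obs(p[3]).items()])
r=least_squares(f,[.5,.2,0,-.1],loss="soft_l1",x_scale=.01)
print(r.x,np.degrees(r.x[2]),"\n",f(r.x).reshape(-1,2).round(1))
print("tab",w(r.x,[(r.x[3],0,.06)]),"dir",np.cos(r.x[2]),np.sin(r.x[2]))
# overlay
p=r.x
for n,o,k in(("top",(210,140),(108,80)),("scene",(355,145),(110,80))):
  i=cv2.imread(f"pics/{n}0.png")[o[1]:o[1]+k[0],o[0]:o[0]+k[1]];i=cv2.resize(i,None,fx=5,fy=5,interpolation=cv2.INTER_CUBIC)
  t=p[3]
  for L in ([(-.14,-.05,0),(.14,-.05,0),(.14,.05,0),(-.14,.05,0)],[(t,-.017,.024),(t,.017,.024),(t,.017,.08),(t,-.017,.08)],[(t+.065+a*.032,b*.019,.032)for a,b in((-1,-1),(1,-1),(1,1),(-1,1))],[(-.007,.05,.074),(.043,.05,.074)]):
    cv2.polylines(i,[np.int32((proj(n,w(p,L))-o)*5+2)],True,(0,255,0),1)
  cv2.imwrite(f"pics/o_{n}.png",i)
a=cv2.imread("pics/o_top.png");b=cv2.imread("pics/o_scene.png");c=np.zeros((550,800,3),np.uint8);c[:540,:400]=a;c[:,400:]=b;cv2.imwrite("pics/ov.png",c)
E
```

```text
[ 0.56699506  0.2231203  -0.15210011 -0.1081297 ] -8.714694627242809 
 [[ 0.4 -0.3]
 [ 0.  -0.3]
 [-1.5  1.1]
 [-3.3 -1.5]
 [-1.   0.2]
 [ 0.1 -0.4]
 [-1.7 -0.3]
 [-0.6  0.6]
 [-0.2 -0.3]
 [ 2.5 -0.1]]
tab [[0.46011372 0.2395035  0.06      ]] dir 0.9884550604929304 -0.1515143339288968
```

View pics/ov.png

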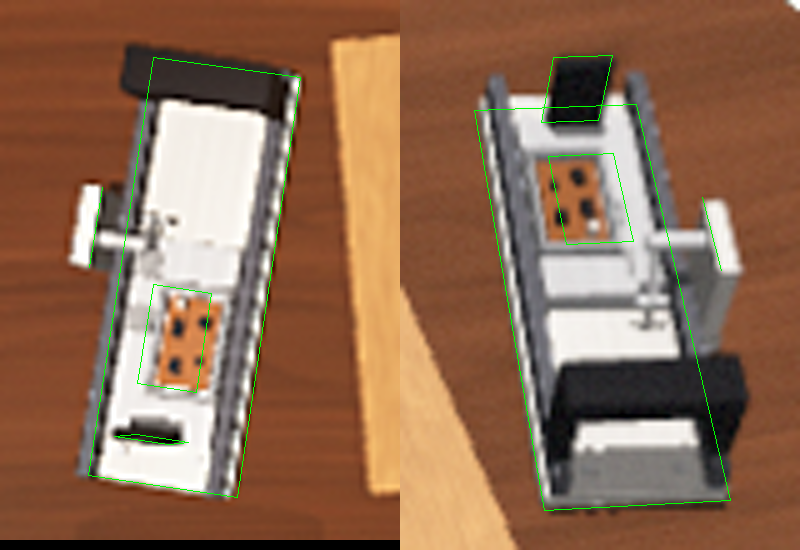

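```bash
python3 - <<'E'
from station import state
from scipy.spatial.transform import Rotation as R
import numpy as np
s=state();M=R.from_euler("xyz",s["tool_rot"]).as_matrix();print(M.round(3))
y=M[:,1];print("jaw azimuth",np.degrees(np.arctan2(y[1],y[0])),"want",90-8.71)
E
```

```text
[[-0.001 -0.407  0.913]
 [ 0.002  0.913  0.407]
 [-1.     0.002 -0.   ]]
jaw azimuth 114.04346406070546 want 81.28999999999999
```

>>> send_rows --plan '[{"tx": 0.04, "ty": 0.03, "claw": 255}, {"tx": 0.04, "ty": 0.03, "claw": 255}, {"tx": 0.04, "ty": 0.03, "claw": 255}, {"tx": 0.03, "ty": 0.04, "claw": 255}, {"ty": 0.05, "claw": 255}, {"ty": 0.05, "claw": 255}, {"ty": 0.05, "claw": 255}, {"ty": 0.05, "claw": 255}, {"ty": 0.05, "claw": 255}, {"ty": 0.05, "claw": 255}]'

```text
$.plan[0]: bad value
```

>>> send_rows --plan '[{"tx": 0.04, "ty": 0.03, "tz": 0, "rx": 0, "ry": 0, "rz": -4, "claw": 255}, {"tx": 0.04, "ty": 0.03, "tz": 0, "rx": 0, "ry": 0, "rz": -4, "claw": 255}, {"tx": 0.04, "ty": 0.03, "tz": 0, "rx": 0, "ry": 0, "rz": -4, "claw": 255}, {"tx": 0.03, "ty": 0.04, "tz": 0, "rx": 0, "ry": 0, "rz": -4, "claw": 255}, {"tx": 0, "ty": 0.05, "tz": 0, "rx": 0, "ry": 0, "rz": -4, "claw": 255}, {"tx": 0, "ty": 0.05, "tz": 0, "rx": 0, "ry": 0, "rz": -4, "claw": 255}, {"tx": 0, "ty": 0.05, "tz": 0, "rx": 0, "ry": 0, "rz": -4, "claw": 255}, {"tx": 0, "ty": 0.05, "tz": 0, "rx": 0, "ry": 0, "rz": -4.8, "claw": 255}]'

```text
time_s: 0.9
eef_pos: [0.4042, -0.2388, 0.2221]
tool_rot: [2.808, 1.57, 2.651]
ft_force: [1.7, 0.5, 0.6]
grip_width: 0.031
```

>>> send_rows --plan '[{"tx": 0, "ty": 0.048, "tz": 0, "rx": 0, "ry": 0, "rz": 0, "claw": 255}, {"tx": 0, "ty": 0.048, "tz": 0, "rx": 0, "ry": 0, "rz": 0, "claw": 255}, {"tx": 0, "ty": 0.048, "tz": 0, "rx": 0, "ry": 0, "rz": 0, "claw": 255}, {"tx": 0, "ty": 0.048, "tz": 0, "rx": 0, "ry": 0, "rz": 0, "claw": 255}, {"tx": 0, "ty": 0.048, "tz": 0, "rx": 0, "ry": 0, "rz": 0, "claw": 255}, {"tx": 0, "ty": 0.048, "tz": 0, "rx": 0, "ry": 0, "rz": 0, "claw": 255}, {"tx": 0, "ty": 0.048, "tz": 0, "rx": 0, "ry": 0, "rz": 0, "claw": 255}, {"tx": 0, "ty": 0.048, "tz": 0, "rx": 0, "ry": 0, "rz": 0, "claw": 255}, {"tx": 0, "ty": 0.048, "tz": 0, "rx": 0, "ry": 0, "rz": 0, "claw": 255}, {"tx": 0, "ty": 0.048, "tz": 0, "rx": 0, "ry": 0, "rz": 0, "claw": 255}]'

```text
time_s: 1.9
eef_pos: [0.404, 0.2411, 0.2225]
tool_rot: [-2.609, 1.571, -2.761]
ft_force: [1.2, 0.0, 0.5]
grip_width: 0.0004
```

```bash
python3 - <<'E'
from station import state,get_image
import cv2
from scipy.spatial.transform import Rotation as R
s=state();print(s);M=R.from_euler("xyz",s["tool_rot"]).as_matrix();print(M.round(3))
d=get_image("wrist");cv2.imwrite("pics/w1.png",d["image"][:,:,::-1]);print(d["hand_eye"].round(3),d["mtx"])
E
```

```text
{'time_s': 1.9, 'joint_positions': array([ 8.84602148e-01,  1.19429443e-01, -3.54594043e-01, -9.61785064e-05,
       -1.09692814e+00, -2.60743298e+00]), 'joint_vel': array([ 0.7282936 ,  0.41760491,  0.48215002,  0.00573349, -0.05664607,
       -0.72795089]), 'joint_efforts': array([ -1.84670325, -26.54859066,  16.47135615,   3.69665086,
        -0.09544096,   0.45246159]), 'eef_pos': array([0.40400492, 0.24114665, 0.22246145]), 'tool_rot': array([-2.60857538,  1.57061901, -2.76065379]), 'ft_force': array([1.23648391, 0.04327709, 0.48882494]), 'moment': array([-0.09846679, -0.18983942, -0.03747435]), 'grip_width': 0.0003701535517527469}
[[-0.     0.151  0.988]
 [-0.     0.988 -0.151]
 [-1.    -0.    -0.   ]]
[[ 0.001 -0.269  0.963 -0.162]
 [ 1.     0.002 -0.    -0.   ]
 [-0.001  0.963  0.269 -0.073]
 [ 0.     0.     0.     1.   ]] [[310.2647142    0.         314.64521234]
 [  0.         310.2647142  199.40143732]
 [  0.           0.           1.        ]]
```

View pics/w1.png

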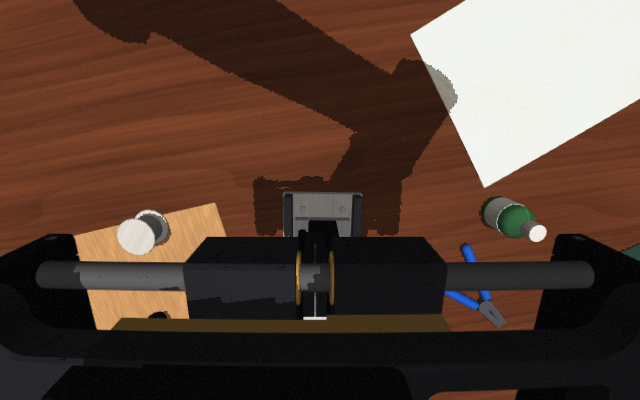

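The wrist view shows the base's near end centred at column 323 (edges 285–362) and the tab at about (323,228). The shut fingers are at column 314, so I need about 8 mm toward +y, which agrees with the fit. The flux bottle is well clear. I'll align and descend behind the tab.

>>> send_rows --plan '[{"tx": 0.006, "ty": 0.008, "tz": 0, "rx": 0, "ry": 0, "rz": 0, "claw": 255}, {"tx": 0, "ty": 0, "tz": -0.04, "rx": 0, "ry": 0, "rz": 0, "claw": 255}, {"tx": 0, "ty": 0, "tz": -0.04, "rx": 0, "ry": 0, "rz": 0, "claw": 255}, {"tx": 0, "ty": 0, "tz": -0.04, "rx": 0, "ry": 0, "rz": 0, "claw": 255}, {"tx": 0, "ty": 0, "tz": -0.03, "rx": 0, "ry": 0, "rz": 0, "claw": 255}, {"tx": 0, "ty": 0, "tz": -0.02, "rx": 0, "ry": 0, "rz": 0, "claw": 255}, {"tx": 0, "ty": 0, "tz": 0, "rx": 0, "ry": 0, "rz": 0, "claw": 255}, {"tx": 0, "ty": 0, "tz": 0, "rx": 0, "ry": 0, "rz": 0, "claw": 255}, {"tx": 0, "ty": 0, "tz": 0, "rx": 0, "ry": 0, "rz": 0, "claw": 255}]'

```text
time_s: 2.85
eef_pos: [0.4117, 0.2477, 0.0539]
tool_rot: [0.94, 1.568, 0.787]
ft_force: [0.2, 0.2, 0.6]
grip_width: 0.0004
```

```bash
python3 - <<'E'
from station import state,get_image
import cv2,numpy as np
print(state())
a=get_image("top")["image"][140:260,200:300,::-1];b=get_image("scene")["image"][135:255,345:445,::-1]
cv2.imwrite("pics/c2.png",cv2.resize(np.hstack([a,b]),None,fx=4,fy=4,interpolation=cv2.INTER_CUBIC))
E
```

```text
{'time_s': 2.85, 'joint_positions': array([ 8.80888671e-01,  3.46139690e-01, -5.58847324e-01,  4.08613744e-04,
       -6.63126902e-01, -2.60503989e+00]), 'joint_vel': array([ 6.28369261e-03, -1.16883387e-02, -7.75770992e-05, -3.05530818e-03,
        1.93507905e-03, -6.70254086e-04]), 'joint_efforts': array([-6.48936233e-02, -3.00905371e+01,  1.21521959e+01,  2.68696301e+00,
       -8.30027601e-02,  1.28202377e-03]), 'eef_pos': array([0.41167794, 0.24769918, 0.05386414]), 'tool_rot': array([0.94042418, 1.56810211, 0.78739097]), 'ft_force': array([0.1825122 , 0.15666474, 0.5660112 ]), 'moment': array([-0.02422252, -0.04250617,  0.01449637]), 'grip_width': 0.000408194882149351}
```

View pics/c2.png

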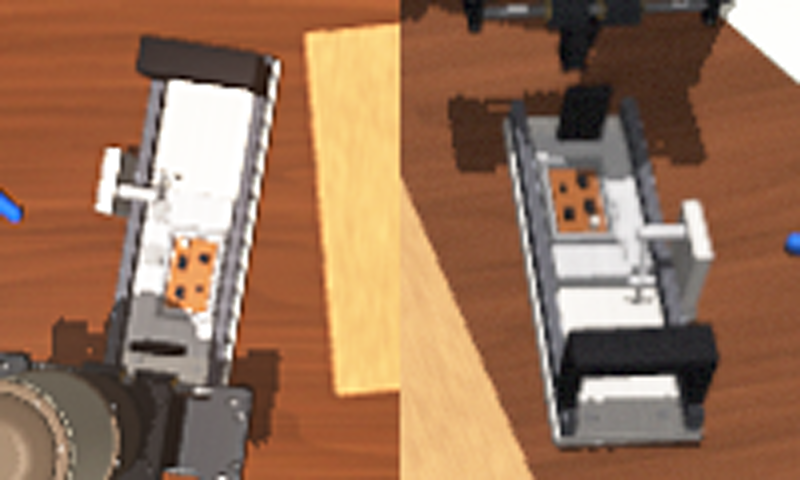

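The fingers hang behind the tab, in line with it (scene crop about (575,50), tab (583,110)). Nothing has been disturbed. I'll approach slowly.

>>> send_rows --plan '[{"tx": 0.006, "ty": -0.0009, "tz": 0, "rx": 0, "ry": 0, "rz": 0, "claw": 255}, {"tx": 0.006, "ty": -0.0009, "tz": 0, "rx": 0, "ry": 0, "rz": 0, "claw": 255}, {"tx": 0.006, "ty": -0.0009, "tz": 0, "rx": 0, "ry": 0, "rz": 0, "claw": 255}, {"tx": 0.006, "ty": -0.0009, "tz": 0, "rx": 0, "ry": 0, "rz": 0, "claw": 255}, {"tx": 0.006, "ty": -0.0009, "tz": 0, "rx": 0, "ry": 0, "rz": 0, "claw": 255}, {"tx": 0.002, "ty": -0.0003, "tz": 0, "rx": 0, "ry": 0, "rz": 0, "claw": 255}, {"tx": 0, "ty": 0, "tz": 0, "rx": 0, "ry": 0, "rz": 0, "claw": 255}, {"tx": 0, "ty": 0, "tz": 0, "rx": 0, "ry": 0, "rz": 0, "claw": 255}]'

```text
time_s: 3.75
eef_pos: [0.4426, 0.2423, 0.0524]
tool_rot: [-2.359, 1.57, -2.511]
ft_force: [0.1, 0.1, -0.1]
grip_width: 0.0007
```

>>> send_rows --plan '[{"tx": 0.002, "ty": -0.0003, "tz": 0, "rx": 0, "ry": 0, "rz": 0, "claw": 255}, {"tx": 0.002, "ty": -0.0003, "tz": 0, "rx": 0, "ry": 0, "rz": 0, "claw": 255}, {"tx": 0, "ty": 0, "tz": 0, "rx": 0, "ry": 0, "rz": 0, "claw": 255}]'

```text
time_s: 4.05
eef_pos: [0.4462, 0.2419, 0.0526]
tool_rot: [-2.889, 1.57, -3.042]
ft_force: [-4.0, 2.0, 2.4]
grip_width: 0.0007
```

>>> send_rows --plan '[{"tx": 0.002, "ty": -0.0003, "tz": 0, "rx": 0, "ry": 0, "rz": 0, "claw": 255}, {"tx": 0.001, "ty": -0.0002, "tz": 0, "rx": 0, "ry": 0, "rz": 0, "claw": 255}, {"tx": 0, "ty": 0, "tz": 0, "rx": 0, "ry": 0, "rz": 0, "claw": 255}]'

```text
time_s: 4.35
eef_pos: [0.4489, 0.2414, 0.0526]
tool_rot: [-2.81, 1.569, -2.963]
ft_force: [-4.3, 2.0, 3.0]
grip_width: 0.0006
```

Contact came at TCP x of about 0.4445, with a reaction near the 5 N preload. I'll push slowly toward a travel of about 0.058.

>>> send_rows --plan '[{"tx": 0.004, "ty": -0.0006, "tz": 0, "rx": 0, "ry": 0, "rz": 0, "claw": 255}, {"tx": 0.004, "ty": -0.0006, "tz": 0, "rx": 0, "ry": 0, "rz": 0, "claw": 255}, {"tx": 0.004, "ty": -0.0006, "tz": 0, "rx": 0, "ry": 0, "rz": 0, "claw": 255}, {"tx": 0.004, "ty": -0.0006, "tz": 0, "rx": 0, "ry": 0, "rz": 0, "claw": 255}, {"tx": 0.004, "ty": -0.0006, "tz": 0, "rx": 0, "ry": 0, "rz": 0, "claw": 255}, {"tx": 0.004, "ty": -0.0006, "tz": 0, "rx": 0, "ry": 0, "rz": 0, "claw": 255}, {"tx": 0.004, "ty": -0.0006, "tz": 0, "rx": 0, "ry": 0, "rz": 0, "claw": 255}]'

```text
time_s: 5.05
eef_pos: [0.4751, 0.2369, 0.0525]
tool_rot: [-2.712, 1.566, -2.865]
ft_force: [-11.0, 3.3, 7.9]
grip_width: 0.0006
```

>>> send_rows --plan '[{"tx": 0.003, "ty": -0.0005, "tz": 0, "rx": 0, "ry": 0, "rz": 0, "claw": 255}, {"tx": 0.003, "ty": -0.0005, "tz": 0, "rx": 0, "ry": 0, "rz": 0, "claw": 255}, {"tx": 0.003, "ty": -0.0005, "tz": 0, "rx": 0, "ry": 0, "rz": 0, "claw": 255}, {"tx": 0.003, "ty": -0.0005, "tz": 0, "rx": 0, "ry": 0, "rz": 0, "claw": 255}]'

```text
time_s: 5.45
eef_pos: [0.4865, 0.235, 0.0526]
tool_rot: [-2.73, 1.565, -2.883]
ft_force: [-12.3, 5.7, 8.9]
grip_width: 0.0002
```

>>> send_rows --plan '[{"tx": 0.003, "ty": -0.0005, "tz": 0, "rx": 0, "ry": 0, "rz": 0, "claw": 255}, {"tx": 0.003, "ty": -0.0005, "tz": 0, "rx": 0, "ry": 0, "rz": 0, "claw": 255}]'

```text
time_s: 5.65
eef_pos: [0.4927, 0.234, 0.0526]
tool_rot: [-2.706, 1.565, -2.859]
ft_force: [-9.7, 3.2, 6.7]
grip_width: 0.0003
```

>>> send_rows --plan '[{"tx": 0.003, "ty": -0.0005, "tz": 0, "rx": 0, "ry": 0, "rz": 0, "claw": 255}, {"tx": 0.003, "ty": -0.0005, "tz": 0, "rx": 0, "ry": 0, "rz": 0, "claw": 255}, {"tx": 0, "ty": 0, "tz": 0, "rx": 0, "ry": 0, "rz": 0, "claw": 255}]'

```text
time_s: 5.95
eef_pos: [0.4996, 0.2329, 0.0525]
tool_rot: [-2.647, 1.567, -2.8]
ft_force: [-7.9, 1.6, 6.0]
grip_width: 0.0006
```

```bash
python3 - <<'E'
from station import state,get_image
import cv2,numpy as np
s=state();print(s["eef_pos"],s["ft_force"],s["grip_width"])
a=get_image("top")["image"][140:260,200:300,::-1];b=get_image("scene")["image"][135:255,345:445,::-1]
cv2.imwrite("pics/c3.png",cv2.resize(np.hstack([a,b]),None,fx=4,fy=4,interpolation=cv2.INTER_CUBIC))
E
```

```text
[0.49960858 0.23289822 0.052538  ] [-7.87014368  1.57832274  5.96987026] 0.0005506840872691408
```

View pics/c3.png

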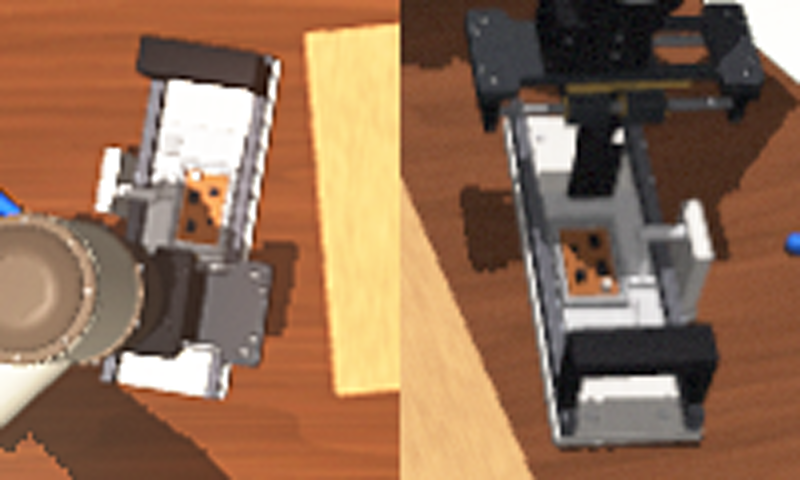

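The push force peaked at about 12 N on the tooth, then fell to about 8 N at a travel of about 0.056, so the pin has clicked. The board is still in its nest (top crop (203,205), scene crop (587,262)). I'll ease back to let it latch, then retreat.

>>> send_rows --plan '[{"tx": -0.004, "ty": 0.0006, "tz": 0, "rx": 0, "ry": 0, "rz": 0, "claw": 255}, {"tx": -0.004, "ty": 0.0006, "tz": 0, "rx": 0, "ry": 0, "rz": 0, "claw": 255}, {"tx": -0.004, "ty": 0.0006, "tz": 0, "rx": 0, "ry": 0, "rz": 0, "claw": 255}, {"tx": -0.004, "ty": 0.0006, "tz": 0, "rx": 0, "ry": 0, "rz": 0, "claw": 255}, {"tx": -0.004, "ty": 0.0006, "tz": 0, "rx": 0, "ry": 0, "rz": 0, "claw": 255}, {"tx": -0.004, "ty": 0.0006, "tz": 0, "rx": 0, "ry": 0, "rz": 0, "claw": 255}, {"tx": -0.004, "ty": 0.0006, "tz": 0, "rx": 0, "ry": 0, "rz": 0, "claw": 255}]'

```text
time_s: 6.75
eef_pos: [0.4737, 0.2374, 0.0525]
tool_rot: [0.284, 1.57, 0.131]
ft_force: [0.1, 0.2, 0.1]
grip_width: 0.0008
```

>>> send_rows --plan '[{"tx": -0.02, "ty": 0.003, "tz": 0, "rx": 0, "ry": 0, "rz": 0, "claw": 255}, {"tx": -0.02, "ty": 0.003, "tz": 0, "rx": 0, "ry": 0, "rz": 0, "claw": 255}, {"tx": -0.02, "ty": 0.003, "tz": 0, "rx": 0, "ry": 0, "rz": 0, "claw": 255}, {"tx": 0, "ty": 0, "tz": 0.04, "rx": 0, "ry": 0, "rz": 0, "claw": 255}, {"tx": 0, "ty": 0, "tz": 0.04, "rx": 0, "ry": 0, "rz": 0, "claw": 255}, {"tx": 0, "ty": 0, "tz": 0.04, "rx": 0, "ry": 0, "rz": 0, "claw": 255}, {"tx": 0, "ty": -0.04, "tz": 0.03, "rx": 0, "ry": 0, "rz": 0, "claw": 255}, {"tx": 0, "ty": -0.05, "tz": 0, "rx": 0, "ry": 0, "rz": 0, "claw": 255}, {"tx": 0, "ty": -0.05, "tz": 0, "rx": 0, "ry": 0, "rz": 0, "claw": 255}, {"tx": 0, "ty": -0.05, "tz": 0, "rx": 0, "ry": 0, "rz": 0, "claw": 255}]'

```text
time_s: 7.75
eef_pos: [0.4133, 0.0548, 0.203]
tool_rot: [0.595, 1.569, 0.444]
ft_force: [0.3, 0.3, -0.7]
grip_width: 0.0002
```

>>> send_rows --plan '[{"tx": 0, "ty": 0, "tz": 0, "rx": 0, "ry": 0, "rz": 0, "claw": 255}, {"tx": 0, "ty": 0, "tz": 0, "rx": 0, "ry": 0, "rz": 0, "claw": 255}, {"tx": 0, "ty": 0, "tz": 0, "rx": 0, "ry": 0, "rz": 0, "claw": 255}]'

```text
time_s: 8.05
eef_pos: [0.414, 0.057, 0.2026]
tool_rot: [0.591, 1.57, 0.439]
ft_force: [0.3, 0.0, 0.4]
grip_width: 0.0005
```

```bash
python3 - <<'E'
from station import state,get_image
from h import *
s=state();print(s["time_s"],s["eef_pos"],s["ft_force"])
T=get_image("top")["image"][:,:,::-1];S=get_image("scene")["image"][:,:,::-1]
cv2.imwrite("pics/topE.png",T);cv2.imwrite("pics/sceneE.png",S)
a=T[140:260,200:300];b=S[135:255,345:445]
cv2.imwrite("pics/c4.png",cv2.resize(np.hstack([a,b]),None,fx=4,fy=4,interpolation=cv2.INTER_CUBIC))
# board travel from brown blob centroid, before vs after, at height .029
p=np.array([.567,.2231,-.1521])
for n,X,(u0,v0,u1,v1) in(("top",T,(225,150,262,240)),("scene",S,(375,160,412,230))):
  c=[]
  for i in(cv2.imread(f"pics/{n}0.png"),X):
    m=cv2.inRange(cv2.cvtColor(np.ascontiguousarray(i[v0:v1,u0:u1]),cv2.COLOR_BGR2HSV),(5,110,90),(18,255,255))
    k,l,st,ce=cv2.connectedComponentsWithStats(m);j=1+st[1:,4].argmax();c.append(ce[j]+(u0,v0));print(n,st[j],c[-1])
  J=[proj(n,w(p,[(-.04+t,-.01,.029)]))[0] for t in(0,.04)]
  d=J[1]-J[0];print("travel",.04*np.dot(c[1]-c[0],d)/d.dot(d))
E
```

```text
8.05 [0.41403814 0.0569503  0.20263879] [0.27184925 0.00236099 0.39110563]
top [  0   0  13  31 297] [229.91582492 163.49494949]
top [  0   0  13  31 298] [229.90939597 163.53691275]
travel -0.00013655326565892328
scene [  7  17  14  16 150] [388.45333333 184.06666667]
scene [  9  28  15  16 158] [390.41139241 195.01898734]
travel 0.038896053634234665
```

View pics/c4.png

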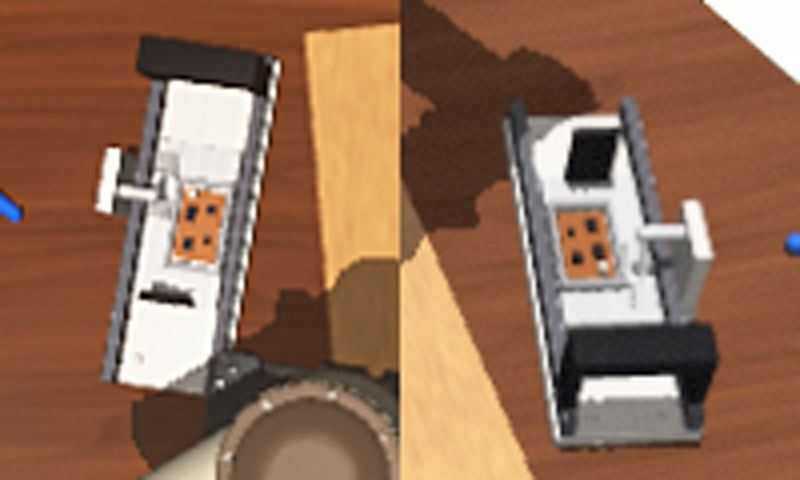

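View pics/sceneE.png

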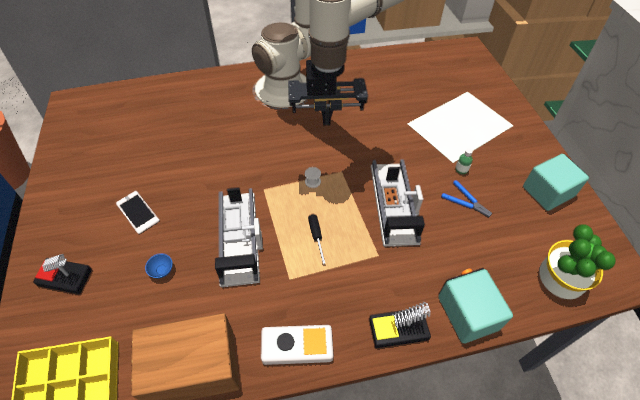

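The scene view gives a board travel of 38.9 mm, which matches the middle latch at 40 mm. The board sits in its nest (390,195). Shuttle b (238,235), spool, driver, flux, cutters, tin and phone look unmoved, and the arm is clear. The "top" number is invalid because the colour mask picked the table. In the top crop the board moved about 40 mm, from (190,275) to (198,228).

```bash
python3 -c "
from station import ctrl
print(ctrl.close_job())"
```

```text
the job is handed in; nothing more can be done
None
```

The carriage of the shuttle with the circuit board is latched at its middle position, and I handed the job in at about 8 s of robot time.

- **Push:** I pushed the tab with the shut fingertips to a travel of about 56 mm. The force along the push peaked at about 12 N on the tooth, then dropped to about 8 N, which fits the pin clicking in. I then eased back, and the contact force fell to zero as the carriage latched.
- **Position check:** The scene camera put the board's travel at 38.9 mm, against 40 mm for the middle latch. The board lies in its nest, and the empty shuttle and the other items look unmoved. The arm is clear of everything.
- **Check that failed:** The same colour-based measurement in the top view gave about 0 mm, because it picked out the wood of the table instead of the board. By eye, the top picture shows the board moved forward, consistent with the scene view.
- **Fit disagreement:** Contact came about 6 mm earlier than my fitted tab position predicted, so I measured the push from the felt contact instead.

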